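Reset the bench key switch and put the key back in its rack

TASK

Take the blue shell off the grey key switch box and set it down gently on the bench, the same way up. Then take the red key from the rack, push it fully into the keyway of the box, turn it clockwise to its stop, turn it back home, pull it out and put it back into its own slot in the rack. Leave the other keys, the bottles, the screw dish and the pen pot as they are.

Things in the scene. Friction and masses are not known exactly. Their poses are not given: they have to be found in the camera images.
- switch_box: Grey key switch box with an aluminium top plate, fixed to the bench near the robot: 100 (x) x 110 (y) x 100 mm high. Origin under its centre, z up. The keyway is in the middle of the top, inside a red ring. A big open carton (solid to 145 mm up, thin walls above that) stands close behind the box, its front at about x = 0.46.
- keyhole (a point): Centre of the keyway at the box's top face, 100 mm up; axes as the box's. The slot is 24 mm long along x and 10 mm wide along y, with a 2 mm bevel at its mouth; the key enters straight down, handle bar along x. The top plate is 6 mm thick; a turned key is trapped under it, and comes out only with the bar within about 0.2 rad of x.
- rotor (a joint): Turn of the lock's rotor (rad): 0 = home, slot along the box's x; grows as the key turns clockwise seen from above, up to the stop at 1.25. Stays where it is left (friction 0.06 N m). The blade has about 0.1 rad of play in it each way, so the key must turn that much past the rotor. Starts home.
- key_rack: Grey plastic key rack fixed to the bench behind the row of tubes (their tops reach 93 mm): 60 (x) x 210 (y) x 50 mm high. Origin under its centre. Three slots in its top along y, 70 mm apart, the middle one at its centre, each 24 mm (x) by 10 mm (y), bevelled, 42 mm deep. The three keys stand in them in any order.
- key_red: Red-handled key, 82 mm tall, 56 to 112 g, standing in a rack slot, bar along the rack's x. Origin at the middle of the blade's tip; z up the key, x along the bar and across the blade. From the tip: blade 20 (x) x 6 mm, 26 mm long; thin shank; brass collar 26 mm across, underside 36 mm above the tip, which rests on the top of rack or box when the key is fully in. Same after a half turn.
- red_handle (a point): Centre of the red key's T handle, 70 mm above the blade's tip, axes as the key's. The bar is 60 mm long (x), 12 mm thick (y) and 24 mm high (58 to 82 mm above the tip); the brass collar's top is 40 mm above the tip. Grip the bar across its 12 mm.
- key_blue: Blue-handled key, same shape as the red one, in another slot of the rack. To be left alone. Origin at the middle of the blade's tip; z runs up the key, x along the handle bar and across the blade's width. The key is 82 mm tall and is the same after a half turn.
- key_yellow: Yellow-handled key, same shape as the red one, in another slot of the rack. To be left alone. Origin at the middle of the blade's tip; z runs up the key, x along the handle bar and across the blade's width. The key is 82 mm tall and is the same after a half turn.
- shell: Blue oval shell pair with a yellow tape band, 118 mm long (its y), 52 mm wide (x), 41 mm high, 63 to 126 g, lying flat over the keyway on top of the switch box. Origin at the centre of its underside, z up. Feels like a solid block 38 (x, from -18 to +20) x 90 (y) x 40 mm: grip it across x.
- glue_bottle: White glue bottle with blue nozzle, 36 mm round, 106 mm high, standing close to the left (+y) side of the switch box. Origin under its centre. A bystander.
- cleaner: Small clear bottle of cleaner with white cap, 42 mm round, 90 mm high, standing close behind the key rack. Origin under its centre. A bystander.
- screw_dish: Round steel dish of small screws, 68 mm across, 18 mm high, on the open bench between the rack and the big crate on the right. Origin under its centre. A bystander. The open bench there is bounded by the tubes (y above -0.145 up to x = 0.65), the clamp fixture (x below 0.56 where y is below -0.225) and the crate wall (y about -0.35).
- pen_pot: White beaker, 68 mm across, 85 mm high, full of shears, pens and markers that reach 203 mm high and lean out up to 100 mm; near the front edge of the bench before the row of tubes. Origin under it. A bystander.
Mind the look-alikes: they are no part of the job. Of the things that look like the key_red, the smaller one is meant.

How it is judged:
On the way, in this order (a step that is already met when the one before it is completed fails the run):
1. the blue shell lies on the bench, right way up and let go (height (world z) of shell below 0.008 m and angle between shell's own z axis and vertical below 0.15 rad and contact force between the fingers and shell below 0.5 N), for 0.2 s.
2. the red key is fully in the keyway (horizontal distance between key_red and keyhole below 0.006 m and z of key_red in the frame of keyhole below -0.031 m and value of joint rotor below 0.3 rad), for 0.1 s.
3. the red key has been turned clockwise to its stop (value of joint rotor above 1.15 rad and z of key_red in the frame of keyhole below -0.028 m), for 0.2 s.
4. the red key, still in, has been turned back home (value of joint rotor below 0.2 rad and z of key_red in the frame of keyhole below -0.02 m), for 0.1 s.
5. the red key is out of the keyway (z of key_red in the frame of keyhole above 0.01 m and value of joint rotor below 0.2 rad), for 0.1 s.
At the end, for the whole second after the job is handed in: The red key stands fully down and upright in the rack slot it came from (within 7 mm of its start), the rotor is home (below 0.2 rad), and the blue shell lies right way up on the bench top, all at rest (distance of key_red from where it was at the start of the episode below 0.007 m and angle between key_red's own z axis and vertical below 0.1 rad and value of joint rotor below 0.2 rad and height (world z) of shell below 0.008 m and angle between shell's own z axis and vertical below 0.15 rad and linear speed of each of key_red, shell below 0.02 m/s); the robot touches nothing.
It fails at once if another key is disturbed (distance of any of key_blue, key_yellow from where it was at the start of the episode above 0.015 m).
It fails at once if a bottle, the dish or the pen pot is shoved or tipped (distance of any of glue_bottle, cleaner, pen_pot, screw_dish from where it was at the start of the episode above 0.02 m or angle between any of glue_bottle, cleaner, pen_pot's own z axis and vertical above 0.3 rad).
It fails at once if the blue shell is dropped on the bench (height (world z) of shell below 0.03 m and linear speed of shell above 0.4 m/s).
It also fails if it takes over 72 s, if anything falls off the work surface, if the arm or the gripper's body presses on something with over 40 N, if the wrist force passes 120 N, or if a joint passes its speed limit or range.

ROBOT

A 6-joint arm with a two-finger parallel gripper is mounted at the origin on a cart in front of the work surface, level with it; the furniture and walls round the work are solid. World frame = base frame: x ahead of the robot, y to its left, z up, the work surface at z = 0. Lengths are in m, angles in rad, forces in N, time in s.
With the tool pointing down it reaches from about 0.25 to 0.8 m from the base axis. Payload 8.5 kg.
Tool frame: the origin (TCP) lies midway between the tips of the shut fingers; the grasp point (between the pads) lies robot.grasp_offset behind it (robot.grasp_offset is the distance from the TCP to the grasp point, in m); z points along the fingers, y is the line along which they close (so a half turn about z gives the same grasp; the last joint's range is limited). The gripper opens to 85 mm and grips with 20 to 120 N. Pads are 22 mm wide; open, the fingers measure 114 mm over their backs; the gripper's body (76 mm by 85 mm) begins 54 mm behind the grasp point. The pads swing forward as they close: fully open they stand 13 mm farther back than shut.
Start: joints at [-1.102, 0.238, -0.013, 1.319, 0, 1.571], TCP at [0.237, -0.468, 0.231] pointing down, gripper open.
Joint ranges: [-2.66, 2.66], [-1.03, 1.9], [-1.14, 1.46], [-1.82, 2.27], [-1.45, 1.34], [-3.14, 3.14]. Speed limits (rad/s): [2.22, 2.22, 2.79, 3.14, 3.14, 3.14].

INTERFACE

Orientations are given as a unit quaternion [w, x, y, z].
In Python, from workcell import robot gives the robot as it stands.
- The arm moves only by the tool apply_moves, never from a script. Its argument "motion" is a list of rows, each a list of 7 numbers: the finger opening in m, from 0 to 0.0854, then the shift along the tool's x, y, z in m, then the turn, a rotation vector about the tool's x, y, z in rad. In form: [[hand, dx, dy, dz, wx, wy, wz], ...]. A call has 1 to 20 rows; each row shifts and turns the commanded pose from where the row before left it, along the tool's axes as they then stand; what a row does not reach is not made up. A row lasts 1/10 s, in which the tool goes at most 50 mm and 8.59 degrees, less where a joint would pass 70% of its speed; a pose out of reach is approached as far as the arm can. A call is refused whole if a number of a shift passes 0.05 or a number of a turn 0.15, either way. A call with a gripper value outside its range is refused whole. The fingers move at their own pace and stop on an object; "force" is the grip in N (left out, the last holds). Time passes only in rows, so rows that do not move let the fingers close. It gives the time, the measured TCP pose, the force, the opening and the grip force at its end, in the units of the state.
- robot.sense(): the state, without advancing time (a new reading comes with each control period).
- robot.snapshot(name): name is "side" or "top" or "wrist"; returns the picture (480x640x3 uint8, red, green, blue); there is no depth.
- robot.calibration(name): a dict with "fov_y" (degrees; the focal length in pixels is half the picture's height over the tangent of half this angle, whatever the lens; pixels are square), "cx", "cy" (the principal point, pixels), "extrinsics" (4x4, takes a point from world to camera coordinates); the wrist camera has in their place "hand_eye" (4x4, takes a point from camera to tool coordinates, whose origin is the TCP and whose axes are the flange's). Camera axes: x right, y down, z forward; pixel columns grow to the right and rows downward; lengths in m; the calibration is good to about 2 mm. A picture is of the moment at which its call begins: read the wrist's pose just before it. calibration takes no time and is no camera call.
- robot.finish_job(): hands the job in; it is judged then, once.
Trained networks look in the newest picture that a camera, given by its name, has taken for a name from the list of things; names that differ only in an ending like _2 or _b are one class to them, and where a whole thing is asked for, a point or a joint stands for the part that bears it (a point fixed in the world has none). Each returns a list of dicts, best first, with "p" (0 to 1); they miss things now and then, are a little off and sometimes report something else, mostly with a low value. They report only what shows in the picture. A call takes as long as a camera call. They do not tell look-alikes from the thing itself.
- robot.search_frame(thing, camera): "centre" ([column, row] in pixels, amid what is visible of it).
- robot.silhouettes(thing, camera): "pixels" (480x640 bool, what is visible of it) and "centre" ([column, row] in pixels, amid what is visible of it).
- robot.tip_of(thing, camera): "centre" ([column, row] in pixels: a listed point, or the origin of a listed thing).
The state is a dict: "t": time; "joint_pos": joint angles; "qd": joint speeds; "tau": joint torques, N m; "eef_pos": TCP position; "eef_rot": TCP orientation; "force": force on the tool from outside, world axes, zero at the start; "moment": the same for the moment, N m; "grip_width": finger opening in m; "gripper_force": force on a finger pad.
Only numpy, scipy, OpenCV 4.12 (cv2) and the standard library are available. Lean on these libraries where they do the work, as an engineer would, in place of code of your own. Each camera call takes 0.05 s, during which the arm holds its last target. There are 200 camera calls.

## Working session

There is one attempt and no reset: what is moved stays moved. The work goes in short steps, Python scripts to look and compute and a tool call to move; the robot and the scene stay as the last step left them, time stands still between calls to the robot, and variables do not carry over. Pictures are saved under pics/ and viewed, at most 10 in all, crops included, and the job is handed in when it is done.

Besides the shell and the picture viewer there is one more tool, called after "Request:" by a JSON object that holds its "api" and its "payload", one argument or row to a line. apply_moves: Moves the arm, as the interface text tells. Its arguments: {"type":"object","properties":{"motion":{"type":"array","items":{"type":"array","items":{"type":"number"}}},"force":{"type":"number"}},"required":["motion"]}

```bash
mkdir -p pics; ls; cat > h.py <<'E'
import numpy as np, cv2
from workcell import robot
from scipy.spatial.transform import Rotation as R
def cam(name):
    c=robot.calibration(name); f=240/np.tan(np.radians(c["fov_y"])/2)
    if "extrinsics" in c: T=np.linalg.inv(np.array(c["extrinsics"]))
    else:
        s=robot.sense(); q=s["eef_rot"]; W=np.eye(4); W[:3,:3]=R.from_quat([q[1],q[2],q[3],q[0]]).as_matrix(); W[:3,3]=s["eef_pos"]
        T=W@np.array(c["hand_eye"])
    return f,c["cx"],c["cy"],T
def ray(px,C):
    f,cx,cy,T=C; d=T[:3,:3]@np.array([(px[0]-cx)/f,(px[1]-cy)/f,1]); return T[:3,3],d/np.linalg.norm(d)
def atz(px,z,C):
    o,d=ray(px,C); return o+d*(z-o[2])/d[2]
def proj(p,C):
    f,cx,cy,T=C; q=np.linalg.inv(T)@np.append(p,1); return f*q[:2]/q[2]+[cx,cy]
def tri(rays):
    A=0;b=0
    for o,d in rays:
        M=np.eye(3)-np.outer(d,d); A=A+M; b=b+M@o
    return np.linalg.solve(A,b)
def save(im,n): cv2.imwrite("pics/"+n,im[:,:,::-1])
E
python3 - <<'E'
from h import *
np.set_printoptions(precision=4,suppress=True)
s=robot.sense(); print(s); print(robot.grasp_offset)
for n in ("top","side"):
    im=robot.snapshot(n); save(im,n+"0.png"); C=cam(n); print(n,C)
    print("f",C[0])
    for th in ("red_handle","keyhole","shell","key_red","key_blue","key_yellow","key_rack","switch_box"):
        print(th,[(np.round(r["centre"],1),round(r["p"],2)) for r in robot.tip_of(th,n)[:4]])
E
```

```text
pics
{'t': 0.0, 'joint_pos': array([-1.102 ,  0.2388, -0.0142,  1.3192, -0.    ,  1.5708]), 'qd': array([ 0.0003, -0.0014,  0.0011, -0.0009, -0.0013,  0.0003]), 'tau': array([ -0.0021, -53.8777,  34.6438,   0.0181,  -0.0001,   0.    ]), 'eef_pos': array([ 0.237 , -0.468 ,  0.2307]), 'eef_rot': array([-0.0007,  0.9727,  0.2323, -0.0002]), 'force': array([ 0.1596, -0.0402,  0.2455]), 'moment': array([-0.017 , -0.0347,  0.0122]), 'gripper_force': 0.0, 'grip_width': 0.08557586343448953}
0.0187
top (np.float64(582.0498400347277), 316.4588112181341, 235.98844204663982, array([[ 0.0082, -0.9986,  0.0513,  0.4751],
       [-0.9999, -0.0077,  0.0103, -0.0169],
       [-0.0099, -0.0514, -0.9986,  1.8984],
       [ 0.    ,  0.    ,  0.    ,  1.    ]]))
f 582.0498400347277
red_handle [(array([336.7, 196.1]), 0.65), (array([458.8, 204.1]), 0.56), (array([313.9, 192.7]), 0.44)]
keyhole [(array([242.4, 292.1]), 0.98)]
shell [(array([237.9, 294.5]), 0.88)]
key_red [(array([453.1, 204.4]), 0.56), (array([315.3, 197.6]), 0.48)]
key_blue []
key_yellow [(array([292.2, 202.2]), 0.6)]
key_rack [(array([313.8, 199.3]), 0.94)]
switch_box [(array([243.8, 292.3]), 0.68)]
side (np.float64(516.8909599023152), 322.7818925737523, 238.67200055429802, array([[-0.6049, -0.452 ,  0.6556, -0.2917],
       [-0.7963,  0.3442, -0.4975,  0.6566],
       [-0.0008, -0.823 , -0.5681,  0.8551],
       [ 0.    ,  0.    ,  0.    ,  1.    ]]))
f 516.8909599023152
red_handle [(array([295. , 228.2]), 0.67), (array([284.5, 348.4]), 0.42)]
keyhole [(array([285.8, 317.3]), 0.87)]
shell [(array([282.2, 318.4]), 0.81)]
key_red [(array([293.3, 249.8]), 0.58)]
key_blue [(array([316.6, 234.7]), 0.6), (array([292.6, 248.2]), 0.57)]
key_yellow [(array([276.4, 255.5]), 0.5)]
key_rack [(array([296. , 249.2]), 0.66)]
switch_box [(array([284.8, 352.6]), 0.63)]
```

View pics/top0.png

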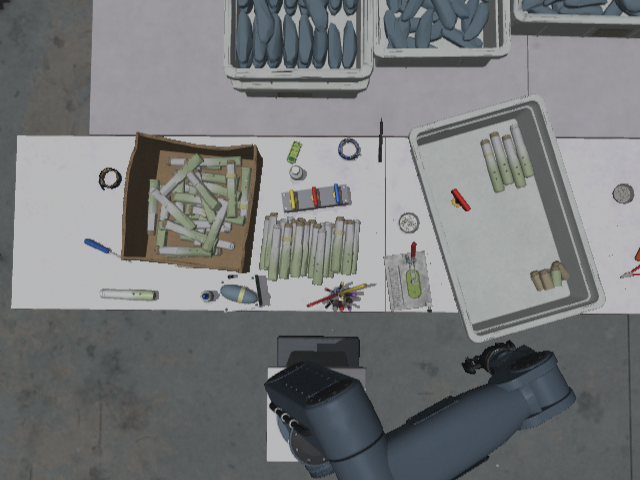

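View pics/side0.png

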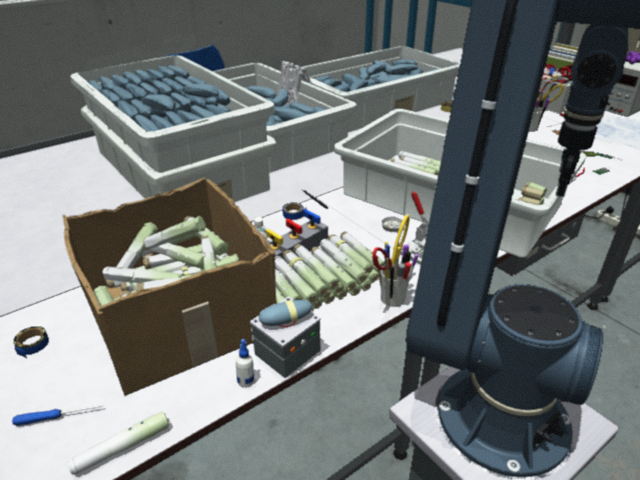

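```bash
python3 - <<'E'
from h import *
np.set_printoptions(precision=4,suppress=True)
C=cam("top");S=cam("side")
for n,p,z in (("red1",(336.7,196.1),.084),("red2",(313.9,192.7),.084),("redx",(458.8,204.1),.084),("keyhole",(242.4,292.1),.1),("shell",(237.9,294.5),.1),("rack",(313.8,199.3),0),("yel",(292.2,202.2),.014)):
    print(n,atz(p,z,C))
print(atz((285.8,317.3),.1,S),atz((282.2,318.4),.1,S),atz((295,228.2),.084,S))
print(tri([ray((295,228.2),S),ray((313.9,192.7),C)]),tri([ray((295,228.2),S),ray((336.7,196.1),C)]))
print(cam("wrist"))
E
```

```text
red1 [ 0.6939 -0.0605  0.084 ]
red2 [0.7041 0.011  0.084 ]
redx [ 0.6715 -0.4418  0.084 ]
keyhole [0.3926 0.2286 0.1   ]
shell [0.3851 0.2424 0.1   ]
rack [0.693  0.0125 0.    ]
yel [0.6814 0.0824 0.014 ]
[0.3946 0.2338 0.1   ] [0.3964 0.2417 0.1   ] [0.6833 0.011  0.084 ]
[0.7017 0.0062 0.0729] [ 0.7136 -0.0402  0.0468]
(np.float64(350.7051865719265), 319.3245956442188, 240.87578323167554, array([[ 0.451 , -0.8603, -0.2374,  0.2967],
       [-0.8925, -0.4353, -0.118 , -0.4377],
       [-0.0018,  0.2651, -0.9642,  0.3735],
       [ 0.    ,  0.    ,  0.    ,  1.    ]]))
```

The top view shows the rack with the yellow key at (292,198), the red at (315,197) and the blue at (337,194), so red is in the middle slot. The shell is on the box at (239,294), the dish is at (408,222), and the open bench between rack and dish is around (375,205). The larger red look-alike in the crate, at (460,200), isn't the one meant. Next I'll rise and go over the box.

Request:
{"api": "apply_moves", "payload": {
  "motion": [
    [0.085,0,0,-0.045,0,0,0],
    [0.085,0,0,-0.045,0,0,0],
    [0.085,0,0,-0.045,0,0,0],
    [0.085,0,0,-0.045,0,0,0],
    [0.085,0.025,-0.03,0,0,0,0],
    [0.085,0.025,-0.03,0,0,0,0],
    [0.085,0.025,-0.03,0,0,0,0],
    [0.085,0.025,-0.03,0,0,0,0],
    [0.085,0.025,-0.03,0,0,0,0],
    [0.085,0.025,-0.03,0,0,0,0],
    [0.085,0.025,-0.03,0,0,0,0],
    [0.085,0.025,-0.03,0,0,0,0],
    [0.085,0.025,-0.03,0,0,0,0],
    [0.085,0.025,-0.03,0,0,0,0],
    [0.085,0.025,-0.03,0,0,0,0],
    [0.085,0.025,-0.03,0,0,0,0],
    [0.085,0.025,-0.03,0,0,0,0],
    [0.085,0.025,-0.03,0,0,0,0],
    [0.085,0.025,-0.03,0,0,0,0],
    [0.085,0.025,-0.03,0,0,0,0]
  ]
}}

```text
t: 2.9
eef_pos: [0.3771, 0.1424, 0.4115]
eef_rot: [-0.0, 0.973, 0.232, 0.0]
force: [1.3, -1.3, 0.1]
grip_width: 0.0852
gripper_force: 0.0
```

Request:
{"api": "apply_moves", "payload": {
  "motion": [
    [0.085,0,0,0,0,0,-0.14],
    [0.085,0,0,0,0,0,-0.14],
    [0.085,0,0,0,0,0,-0.14],
    [0.085,0,0,0,0,0,-0.14],
    [0.085,0,0,0,0,0,-0.14],
    [0.085,0,0,0,0,0,-0.14],
    [0.085,0,0,0,0,0,-0.14],
    [0.085,0,0,0,0,0,-0.12],
    [0.085,0,0,0,0,0,0]
  ]
}}

```text
t: 3.8
eef_pos: [0.3771, 0.1406, 0.4114]
eef_rot: [-0.0, 0.707, 0.707, 0.0]
force: [-0.5, -0.2, -0.4]
grip_width: 0.0851
gripper_force: 0.0
```

```bash
cat >> h.py <<'E'
def phi(s):
    q=s["eef_rot"]; M=R.from_quat([q[1],q[2],q[3],q[0]]).as_matrix(); return np.arctan2(M[1,0],M[0,0]),M
E
python3 - <<'E'
from h import *
np.set_printoptions(precision=4,suppress=True)
s=robot.sense(); print(s["t"],s["joint_pos"],s["eef_pos"],phi(s)); C=cam("wrist")
im=robot.snapshot("wrist"); save(im,"w1.png")
for th,z in (("shell",.1),("keyhole",.1),("red_handle",.084),("key_rack",0),("screw_dish",0),("glue_bottle",0),("switch_box",0)):
    print(th,[(np.round(r["centre"],1),round(r["p"],2),atz(r["centre"],z,C)) for r in robot.tip_of(th,"wrist")[:3]])
E
```

```text
3.8 [0.3568 0.0274 0.1924 1.7356 0.0001 1.9278] [0.3771 0.1406 0.4114] (np.float64(1.570544264576991), array([[ 0.0003,  1.    ,  0.0001],
       [ 1.    , -0.0003,  0.0002],
       [ 0.0002,  0.0001, -1.    ]]))
shell [(array([333.4, 122.5]), 0.8, array([0.3939, 0.2347, 0.1   ]))]
keyhole [(array([516.5, 229.4]), 0.52, array([0.6384, 0.0996, 0.1   ]))]
red_handle [(array([538.7, 284.3]), 0.77, array([0.6914, 0.0147, 0.084 ]))]
key_rack [(array([510.4, 268.5]), 0.83, array([0.6957, 0.0085, 0.    ]))]
screw_dish []
glue_bottle [(array([321.1,  40. ]), 0.96, array([0.3792, 0.3514, 0.    ]))]
switch_box []
```

View pics/w1.png

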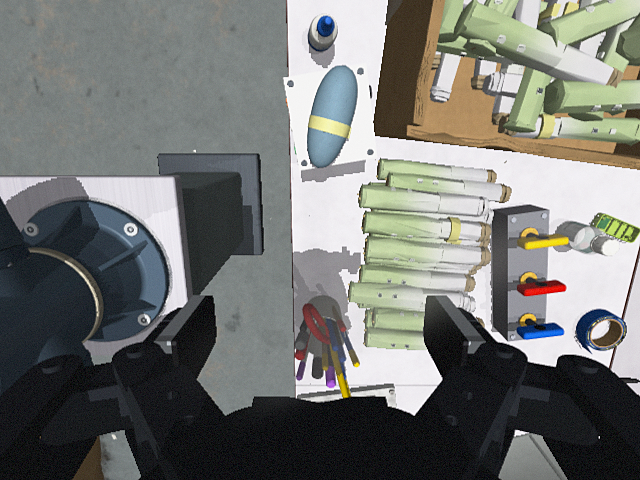

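The wrist view shows the shell centred at about (333,115) and leaning relative to the picture. The red key is in the middle slot at (540,288), with yellow at (545,240) and blue at (540,330). Now I'll measure the yaw angles.

```bash
cat >> h.py <<'E'
def plane_mask(m,z,C):
    v,u=np.nonzero(m); P=np.array([atz((a,b),z,C)[:2] for a,b in zip(u,v)]); return P
def rect(m,z,C):
    return cv2.minAreaRect(plane_mask(m,z,C).astype(np.float32)*1000)
def pca(P):
    c=P.mean(0); w,V=np.linalg.eigh(np.cov((P-c).T)); a=V[:,1]; return c,np.degrees(np.arctan2(a[1],a[0])),np.sqrt(w)
E
python3 - <<'E'
from h import *
np.set_printoptions(precision=4,suppress=True)
C=cam("wrist"); im=robot.snapshot("wrist")
for th,z in (("shell",.12),("red_handle",.1),("key_rack",.05),("switch_box",.1)):
    for r in robot.silhouettes(th,"wrist")[:2]:
        P=plane_mask(r["pixels"],z,C); print(th,round(r["p"],2),r["pixels"].sum(),np.round(r["centre"]),pca(P),rect(r["pixels"],z,C))
for p in ((290,84),(364,72),(372,152)): print(atz(p,.1,C))
h=cv2.cvtColor(im,cv2.COLOR_RGB2HSV)
for n,lo,hi in (("red",0,6),("yel",20,32),("blu",100,120)):
    m=cv2.inRange(h,(lo,180,80),(hi,255,255)); m[:,:500]=0;m[:215]=0;m[350:]=0;m[:,575:]=0
    k,l,st,ce=cv2.connectedComponentsWithStats(m); i=1+st[1:,4].argmax()
    print(n,st[i],rect(l==i,.096,C),pca(plane_mask(l==i,.096,C)))
E
```

```text
shell 0.85 3702 [329. 116.] (array([0.3908, 0.2416]), np.float64(74.83716834578938), array([0.0128, 0.0297])) ((390.2428894042969, 239.3086700439453), (115.82183074951172, 50.503379821777344), 79.22077941894531)
red_handle 0.59 746 [535. 287.] (array([0.6803, 0.0205]), np.float64(171.84676155812974), array([0.0078, 0.0183])) ((684.072998046875, 17.484638214111328), (33.807777404785156, 68.22692108154297), 71.92958068847656)
key_rack 0.77 5739 [518. 267.] (array([0.6762, 0.0276]), np.float64(96.69102660780985), array([0.0238, 0.061 ])) ((682.0419311523438, 15.291397094726562), (84.38980865478516, 222.89956665039062), 7.78291654586792)
switch_box 0.87 4055 [348. 124.] (array([0.391 , 0.2408]), np.float64(153.2169340237091), array([0.0314, 0.0384])) ((391.9404296875, 240.20401000976562), (103.37245178222656, 109.87784576416016), 9.24820613861084)
switch_box 0.63 814 [536. 326.] (array([ 0.6895, -0.0455]), np.float64(167.28988734356798), array([0.0092, 0.0186])) ((692.413818359375, -49.312591552734375), (39.408878326416016, 71.94474029541016), 67.89094543457031)
[0.3419 0.2784 0.1   ]
[0.43   0.2912 0.1   ]
[0.4427 0.1993 0.1   ]
red [523 280  43  15 350] ((691.0132446289062, 14.990561485290527), (58.33816146850586, 17.917282104492188), 8.198904991149902) (array([0.6926, 0.0132]), np.float64(-171.64913251582635), array([0.0045, 0.0163]))
yel [525 237  44  12 297] ((683.6182861328125, 80.06206512451172), (57.424068450927734, 10.174806594848633), 7.836303234100342) (array([0.6834, 0.08  ]), np.float64(-172.25477368926875), array([0.0029, 0.0165]))
blu [518 323  46  16 463] ((697.04833984375, -52.2977294921875), (64.88633728027344, 21.945003509521484), 7.9659504890441895) (array([ 0.6976, -0.0535]), np.float64(-177.0680216110969), array([0.0058, 0.0178]))
```

Request:
{"api": "apply_moves", "payload": {
  "motion": [
    [0.085,0.033,0.005,0.04,0,0,0],
    [0.085,0.033,0.005,0.04,0,0,0],
    [0.085,0.034,0.004,0.04,0,0,0],
    [0.06,0,0,0.03,0,0,0.1],
    [0.06,0,0,0,0,0,0.1],
    [0.06,0,0,0,0,0,0],
    [0.06,0,0,0,0,0,0]
  ]
}}

```text
t: 5.15
eef_pos: [0.391, 0.2363, 0.267]
eef_rot: [0.0, 0.774, 0.633, 0.0]
force: [0.1, -0.7, -0.0]
grip_width: 0.0599
gripper_force: 0.0
```

```bash
python3 - <<'E'
from h import *
np.set_printoptions(precision=4,suppress=True)
C=cam("wrist"); s=robot.sense(); print(s["eef_pos"],phi(s)[0],s["grip_width"]); im=robot.snapshot("wrist"); save(im,"w2.png")
for th,z in (("shell",.12),("switch_box",.1)):
    for r in robot.silhouettes(th,"wrist")[:2]:
        P=plane_mask(r["pixels"],z,C); print(th,round(r["p"],2),r["pixels"].sum(),np.round(r["centre"]),pca(P),rect(r["pixels"],z,C))
print([(r["centre"],r["p"],atz(r["centre"],.1,C)) for r in robot.tip_of("shell","wrist")])
print([(r["centre"],r["p"],atz(r["centre"],.1,C)) for r in robot.tip_of("keyhole","wrist")])
E
```

```text
[0.391  0.2363 0.267 ] 1.3715599861477858 0.05994360399679709
shell 0.68 6555 [317. 220.] (array([0.3909, 0.2414]), np.float64(74.80956786706618), array([0.0128, 0.0297])) ((390.22296142578125, 238.70327758789062), (116.49177551269531, 50.467613220214844), 78.14266204833984)
shell 0.62 1173 [289.  98.] (array([0.386, 0.341]), np.float64(82.33987911030152), array([0.007 , 0.0074])) ((385.6944580078125, 340.7851867675781), (28.816009521484375, 27.005781173706055), 77.87318420410156)
switch_box 0.8 7047 [350. 211.] (array([0.3926, 0.2469]), np.float64(149.6684542201401), array([0.0315, 0.0385])) ((392.85198974609375, 240.8650665283203), (105.03855895996094, 111.69654083251953), 8.477792739868164)
[([321.2, 221.1], 0.62, array([0.3922, 0.2374, 0.1   ]))]
[([284.8, 101.3], 0.59, array([0.3827, 0.3422, 0.1   ]))]
```

View pics/w2.png

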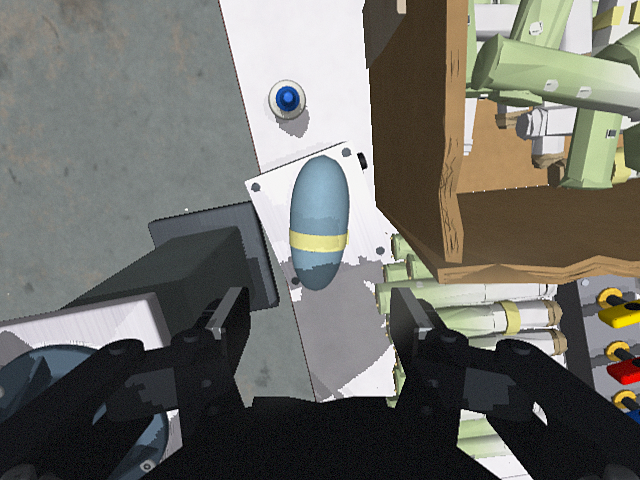

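The shell stands nearly upright in the picture, from (321,155) to (317,290), centred between the fingers and clear of the carton. Descending to grip it.

Request:
{"api": "apply_moves", "payload": {
  "motion": [
    [0.06,0.0035,0,0.03,0,0,0.04],
    [0.06,0,0,0.04,0,0,0],
    [0.06,0,0,0.04,0,0,0],
    [0.06,0,0,0.03,0,0,0],
    [0.06,0,0,0.015,0,0,0],
    [0.06,0,0,0.003,0,0,0],
    [0.06,0,0,0,0,0,0],
    [0.02,0,0,0,0,0,0],
    [0.02,0,0,0,0,0,0],
    [0.02,0,0,0,0,0,0],
    [0.02,0,0,0,0,0,0],
    [0.02,0,0,0,0,0,0]
  ],
  "force": 35
}}

```text
t: 6.6
eef_pos: [0.3923, 0.2402, 0.1099]
eef_rot: [0.0, 0.787, 0.617, 0.001]
force: [-0.1, -0.1, 5.5]
grip_width: 0.0375
gripper_force: 35.6
```

Request:
{"api": "apply_moves", "payload": {
  "motion": [
    [0.02,0,0,-0.01,0,0,0],
    [0.02,0,0,-0.03,0,0,0],
    [0.02,0,0,-0.04,0,0,0],
    [0.02,0,0,-0.04,0,0,0],
    [0.02,0,0,-0.04,0,0,0],
    [0.02,0,0,-0.03,0,0,0],
    [0.02,0,0,0,0,0,0]
  ]
}}

```text
t: 7.3
eef_pos: [0.3927, 0.2404, 0.3034]
eef_rot: [0.0, 0.787, 0.617, 0.004]
force: [0.8, -0.3, -0.4]
grip_width: 0.0375
gripper_force: 35.3
```

```bash
python3 - <<'E'
from h import *
np.set_printoptions(precision=4,suppress=True)
s=robot.sense(); print(s["eef_pos"],phi(s)[0],s["grip_width"],s["force"])
C=cam("top"); im=robot.snapshot("top")
for th in("screw_dish","shell","pen_pot"): print(th,[(np.round(r["centre"],1),round(r["p"],2),atz(r["centre"],.0,C)) for r in robot.tip_of(th,"top")])
for n,p,z in(("tubes right",(358,218),.09),("tape ring",(349,149),0),("rackright top",(351,186),.05),("rackright bot",(353,205),.05),("spot",(378,205),0),("fixture top",(388,250),0),("crate",(412,135),0.0),("pen",(381,160),0)): print(n,atz(p,z,C))
C=cam("wrist"); robot.snapshot("wrist"); r=robot.tip_of("keyhole","wrist"); print([(x["centre"],x["p"],atz(x["centre"],.1,C)) for x in r])
cv2.imwrite("pics/crop.png",cv2.resize(im[120:320,190:450,::-1],None,fx=3,fy=3))
E
```

```text
[0.3927 0.2404 0.3034] 1.3288999021119634 0.037463276146289255 [ 0.8037 -0.2942 -0.3503]
screw_dish [(array([406. , 223.8]), 0.67, array([ 0.6148, -0.2892,  0.    ]))]
shell [(array([334.8, 298.7]), 0.54, array([ 0.3693, -0.0585,  0.    ])), (array([225.8, 297. ]), 0.52, array([0.3717, 0.2961, 0.    ]))]
pen_pot [(array([334.3, 298.2]), 0.91, array([ 0.3709, -0.0568,  0.    ]))]
tubes right [ 0.6252 -0.1271  0.09  ]
tape ring [ 0.86   -0.1019  0.    ]
rackright top [ 0.7308 -0.1067  0.05  ]
rackright bot [ 0.6699 -0.1134  0.05  ]
spot [ 0.6758 -0.1977  0.    ]
fixture top [ 0.5288 -0.2307  0.    ]
crate [ 0.9078 -0.3088  0.    ]
pen [ 0.8242 -0.2072  0.    ]
[]
```

View pics/crop.png

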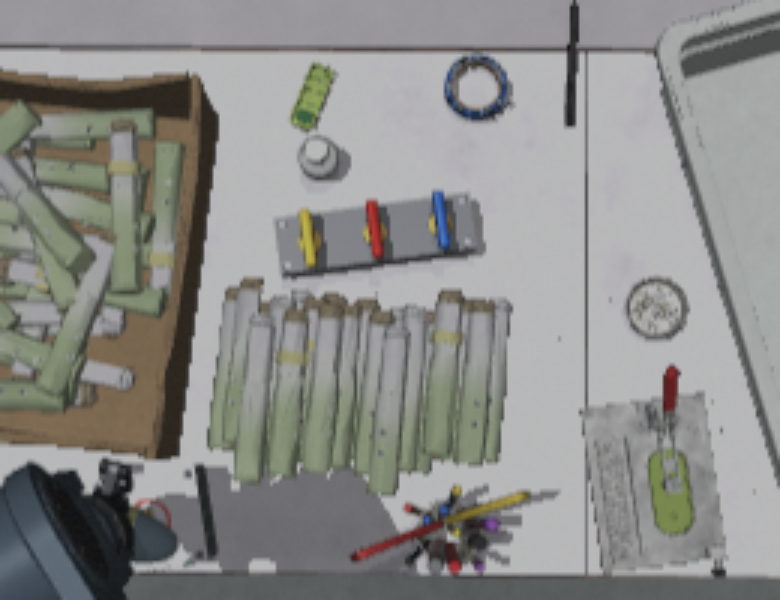

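Request:
{"api": "apply_moves", "payload": {
  "motion": [
    [0.02,-0.02,0.005,0,0,0,0],
    [0.02,-0.039,0.0096,0,0,0,0],
    [0.02,-0.039,0.0096,0,0,0,0],
    [0.02,-0.039,0.0096,0,0,0,0],
    [0.02,-0.039,0.0096,0,0,0,0],
    [0.02,-0.018,0.005,0,0,0,0],
    [0.02,-0.018,0.0384,0,0,0,0],
    [0.02,-0.018,0.0384,0,0,0,0],
    [0.02,-0.018,0.0384,0,0,0,0],
    [0.02,-0.018,0.0384,0,0,0,0],
    [0.02,-0.018,0.0384,0,0,0,0],
    [0.02,-0.018,0.0384,0,0,0,0],
    [0.02,-0.018,0.0384,0,0,0,0],
    [0.02,-0.018,0.0384,0,0,0,0],
    [0.02,-0.01,0.02,0,0,0,0],
    [0.02,-0.008,0.018,0,0,0,0],
    [0.02,0,0,0,0,0,0]
  ]
}}

```text
t: 9.3
eef_pos: [0.6893, -0.2019, 0.2952]
eef_rot: [-0.001, 0.788, 0.616, -0.001]
force: [-1.0, 1.1, -0.9]
grip_width: 0.0378
gripper_force: 35.5
```

Request:
{"api": "apply_moves", "payload": {
  "motion": [
    [0.02,0,0,0.03,0,0,0],
    [0.02,0,0,0.04,0,0,0],
    [0.02,0,0,0.04,0,0,0],
    [0.02,0,0,0.04,0,0,0],
    [0.02,0,0,0.04,0,0,0],
    [0.02,0,0,0.03,0,0,0],
    [0.02,0,0,0.02,0,0,0],
    [0.02,0,0,0.01,0,0,0],
    [0.02,0,0,0,0,0,0],
    [0.02,0,0,0,0,0,0]
  ]
}}

```text
t: 10.3
eef_pos: [0.6885, -0.2002, 0.0495]
eef_rot: [0.0, 0.787, 0.617, 0.0]
force: [-0.4, 0.5, -0.4]
grip_width: 0.0373
gripper_force: 35.5
```

Shell underside is about 40 mm up, so I'll lower it slowly.

Request:
{"api": "apply_moves", "payload": {
  "motion": [
    [0.02,0,0,0.015,0,0,0],
    [0.02,0,0,0.012,0,0,0],
    [0.02,0,0,0.005,0,0,0],
    [0.02,0,0,0.003,0,0,0],
    [0.02,0,0,0.002,0,0,0],
    [0.02,0,0,0.001,0,0,0],
    [0.02,0,0,0.001,0,0,0],
    [0.02,0,0,0,0,0,0]
  ]
}}

```text
t: 11.1
eef_pos: [0.6885, -0.2004, 0.01]
eef_rot: [0.0, 0.787, 0.617, 0.0]
force: [-0.1, -0.3, 1.0]
grip_width: 0.0377
gripper_force: 35.6
```

Request:
{"api": "apply_moves", "payload": {
  "motion": [
    [0.02,0,0,0.001,0,0,0],
    [0.05,0,0,0,0,0,0],
    [0.065,0,0,0,0,0,0],
    [0.065,0,0,0,0,0,0],
    [0.065,0,0,0,0,0,0],
    [0.065,0,0,-0.02,0,0,0],
    [0.065,0,0,-0.04,0,0,0],
    [0.065,0,0,-0.04,0,0,0],
    [0.065,0,0,-0.04,0,0,0],
    [0.065,0,0,-0.04,0,0,0],
    [0.065,0,0,-0.04,0,0,0],
    [0.065,0,0,-0.02,0,0,0]
  ]
}}

```text
t: 12.3
eef_pos: [0.689, -0.2005, 0.2527]
eef_rot: [0.002, 0.787, 0.617, 0.001]
force: [1.1, -0.6, -0.1]
grip_width: 0.0651
gripper_force: 0.0
```

Request:
{"api": "apply_moves", "payload": {
  "motion": [
    [0.065,0.0345,-0.0085,0,0,0,0],
    [0.065,0.0345,-0.0085,0,0,0,0],
    [0.065,0.0345,-0.0085,0,0,0,0],
    [0.065,0.0345,-0.0085,0,0,0,0],
    [0.065,0.0345,-0.0085,0,0,0,0],
    [0.065,0.0345,-0.0085,0,0,0,0]
  ]
}}

```text
t: 12.9
eef_pos: [0.6882, 0.0143, 0.2485]
eef_rot: [-0.0, 0.787, 0.617, 0.0]
force: [-0.2, -1.0, 0.2]
grip_width: 0.0651
gripper_force: 0.0
```

Request:
{"api": "apply_moves", "payload": {
  "motion": [
    [0.065,0,0,0,0,0,-0.14],
    [0.065,0,0,0,0,0,-0.14],
    [0.065,0,0,0,0,0,-0.14],
    [0.065,0,0,0,0,0,-0.14],
    [0.065,0,0,0,0,0,-0.14],
    [0.065,0,0,0,0,0,-0.14],
    [0.065,0,0,0,0,0,-0.14],
    [0.065,0,0,0,0,0,-0.14],
    [0.065,0,0,0,0,0,-0.14],
    [0.065,0,0,0,0,0,-0.14],
    [0.065,0,0,0,0,0,-0.14],
    [0.065,0,0,0,0,0,-0.14],
    [0.065,0,0,0,0,0,-0.14],
    [0.065,0,0,0,0,0,-0.13],
    [0.065,0,0,0,0,0,0],
    [0.065,0,0,0,0,0,0]
  ]
}}

```text
t: 14.5
eef_pos: [0.6883, 0.0129, 0.2484]
eef_rot: [-0.0, -0.067, 0.998, 0.0]
force: [0.1, 0.7, -0.9]
grip_width: 0.065
gripper_force: 0.0
```

```bash
cat > keys.py <<'E'
from h import *
np.set_printoptions(precision=4,suppress=True)
import sys
s=robot.sense(); print(s["eef_pos"],phi(s)[0],s["joint_pos"],s["grip_width"])
C=cam("wrist"); im=robot.snapshot("wrist"); save(im,sys.argv[1])
h=cv2.cvtColor(im,cv2.COLOR_RGB2HSV)
for n,lo,hi in (("red",0,6),("yel",20,32),("blu",100,120)):
    m=cv2.inRange(h,(lo,180,80),(hi,255,255))
    k,l,st,ce=cv2.connectedComponentsWithStats(m)
    for i in 1+np.argsort(-st[1:,4])[:2]: print(n,st[i],rect(l==i,.096,C),pca(plane_mask(l==i,.096,C)))
for th,z in (("red_handle",.084),("key_red",.014),("key_rack",0)):
    print(th,[(np.round(r["centre"],1),round(r["p"],2),atz(r["centre"],z,C)) for r in robot.tip_of(th,"wrist")[:4]])
for r in robot.silhouettes("key_rack","wrist")[:1]: print(rect(r["pixels"],.05,C))
E
python3 keys.py w3.png
```

```text
[0.6883 0.0129 0.2484] -3.0081960790910975 [ 0.0187  0.5346  0.4876  1.5241  0.0001 -0.1147] 0.0650417063946461
red [307 199  13  66 733] ((694.7132568359375, 8.968073844909668), (57.901424407958984, 10.462708473205566), 7.576726913452148) (array([0.695 , 0.0093]), np.float64(-172.1123386484316), array([0.003 , 0.0166]))
yel [385 196  17  68 847] ((683.9276123046875, 77.0597152709961), (59.59383010864258, 12.11340618133545), 8.27712631225586) (array([0.684 , 0.0773]), np.float64(-172.12520168258857), array([0.0032, 0.0165]))
yel [373 210  12  24 129] ((677.8162841796875, 63.00442886352539), (20.259994506835938, 8.922064781188965), 5.004446983337402) (array([0.6779, 0.063 ]), np.float64(-173.96384610132276), array([0.0024, 0.0056]))
blu [225 200  21  65 815] ((704.013916015625, -58.29511642456055), (57.29867935180664, 13.843610763549805), 10.525981903076172) (array([ 0.704, -0.059]), np.float64(-171.05141139107388), array([0.0032, 0.0166]))
blu [180 317  12  13  23] ((796.1389770507812, -98.04254150390625), (1.9657180309295654, 16.85015296936035), 52.498409271240234) (array([ 0.7953, -0.0972]), np.float64(142.74817615943147), array([0.0006, 0.0053]))
red_handle [(array([311.4, 231.5]), 0.73, array([0.6971, 0.0077, 0.084 ]))]
key_red [(array([315.5, 215. ]), 0.64, array([0.6954, 0.0106, 0.014 ]))]
key_rack [(array([315.8, 214. ]), 0.9, array([0.6969, 0.011 , 0.    ]))]
((691.9113159179688, 8.735702514648438), (68.09099578857422, 212.00863647460938), 8.308088302612305)
```

View pics/w3.png

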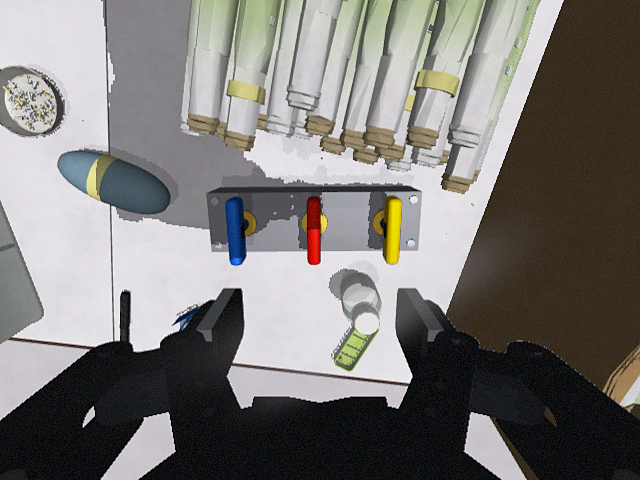

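The keys stand vertical in the picture: blue (236,230), red (314,230), yellow (393,230). The shell lies flat at (115,182), clear of everything. Now I'll go down on the red handle.

Request:
{"api": "apply_moves", "payload": {
  "motion": [
    [0.04,-0.006,-0.005,0.03,0,0,-0.006],
    [0.04,0,0,0.03,0,0,0],
    [0.04,0,0,0.03,0,0,0],
    [0.04,0,0,0.03,0,0,0],
    [0.04,0,0,0,0,0,0]
  ]
}}

```text
t: 15.25
eef_pos: [0.6925, 0.0088, 0.1243]
eef_rot: [-0.004, -0.071, 0.997, 0.0]
force: [-0.4, 0.7, -0.9]
grip_width: 0.0405
gripper_force: 0.0
```

```bash
python3 keys.py w4.png
```

```text
[0.6925 0.0088 0.1243] -2.9991639045139666 [ 0.0126  0.5781  0.2484  1.2483  0.0001 -0.1298] 0.04045359799661124
red [ 307  224   23   75 1121] ((683.087646484375, 7.358489990234375), (39.82234573364258, 11.18384075164795), 8.515339851379395) (array([0.6819, 0.0071]), np.float64(-173.97735685132673), array([0.003 , 0.0105]))
red [308 299  20  17 178] ((708.034912109375, 10.554773330688477), (9.262367248535156, 10.059798240661621), 7.631030559539795) (array([0.7072, 0.0107]), np.float64(112.29307604091191), array([0.0022, 0.0026]))
yel [ 431  223   35  111 2258] ((683.81982421875, 73.8637924194336), (60.99245071411133, 16.512298583984375), 7.978903293609619) (array([0.6814, 0.0759]), np.float64(-169.16729266213315), array([0.0035, 0.0181]))
yel [206 241  23  38 304] ((688.9736938476562, -43.63801574707031), (19.868221282958984, 10.824511528015137), 9.2285795211792) (array([ 0.688 , -0.0435]), np.float64(-163.0568809360731), array([0.0028, 0.0057]))
blu [ 171  223   31  110 2235] ((702.2882080078125, -58.87256622314453), (60.442474365234375, 12.333115577697754), 6.6032209396362305) (array([ 0.702 , -0.0589]), np.float64(-172.4449600848003), array([0.0032, 0.0167]))
blu [184 409  13  34  59] ((794.1303100585938, -51.511512756347656), (5.126769542694092, 24.28937339782715), 81.52845764160156) (array([ 0.7943, -0.0511]), np.float64(172.89774149269996), array([0.0014, 0.0067]))
red_handle [(array([ 42.3, 192.3]), 0.4, array([ 0.6694, -0.1393,  0.084 ]))]
key_red [(array([320.5, 243.7]), 0.9, array([0.6956, 0.0109, 0.014 ])), (array([317.7, 277.6]), 0.63, array([0.7226, 0.0126, 0.014 ]))]
key_rack [(array([320.3, 240.3]), 0.81, array([0.6966, 0.011 , 0.    ]))]
((691.3800048828125, 8.797340393066406), (67.31669616699219, 210.58091735839844), 8.036707878112793)
```

Request:
{"api": "apply_moves", "payload": {
  "motion": [
    [0.04,0,0,0.02,0,0,0],
    [0.04,0,0,0.02,0,0,0],
    [0.04,0,0,0.01,0,0,0],
    [0.04,0,0,0,0,0,0]
  ]
}}

```text
t: 15.9
eef_pos: [0.6946, 0.0088, 0.0781]
eef_rot: [-0.001, -0.072, 0.997, 0.0]
force: [-0.5, -0.7, -0.3]
grip_width: 0.0398
gripper_force: 0.0
```

Request:
{"api": "apply_moves", "payload": {
  "motion": [
    [0.04,0,0,0.008,0,0,0],
    [0.04,0,0,0.003,0,0,0],
    [0.04,0,0,0,0,0,0],
    [0.0,0,0,0,0,0,0],
    [0.0,0,0,0,0,0,0],
    [0.0,0,0,0,0,0,0],
    [0.0,0,0,0,0,0,0],
    [0.0,0,0,0,0,0,0]
  ],
  "force": 60
}}

```text
t: 16.7
eef_pos: [0.6953, 0.0088, 0.0681]
eef_rot: [0.0, -0.072, 0.997, 0.0]
force: [-0.4, -0.6, 4.5]
grip_width: 0.011
gripper_force: 58.9
```

```bash
python3 -c "
from h import *
s=robot.sense(); print(s, phi(s)[0])"
```

```text
{'t': 16.7, 'joint_pos': array([ 1.25611966e-02,  6.09565250e-01,  1.57121007e-01,  1.11740842e+00,
        9.48224258e-05, -1.30647717e-01]), 'qd': array([-0.00093382,  0.0015881 ,  0.00042037, -0.00012584, -0.00021585,
        0.00043506]), 'tau': array([ 3.74504970e-02, -7.60814953e+01,  3.11014688e+01, -8.40220833e-02,
       -1.39348459e-02,  6.37052144e-04]), 'eef_pos': array([0.69533477, 0.00876379, 0.06808894]), 'eef_rot': array([ 4.73808329e-04, -7.15432984e-02,  9.97437382e-01,  1.94862261e-05]), 'force': array([-0.42987258, -0.56549602,  4.46997714]), 'moment': array([ 0.05259096,  0.02374889, -0.01802097]), 'gripper_force': 58.9412937373163, 'grip_width': 0.010963912240946196} -2.9983836815772005
```

Gripped (11 mm opening across the bar). Lifting straight out.

Request:
{"api": "apply_moves", "payload": {
  "motion": [
    [0.0,0,0,-0.005,0,0,0],
    [0.0,0,0,-0.015,0,0,0],
    [0.0,0,0,-0.025,0,0,0],
    [0.0,0,0,-0.035,0,0,0],
    [0.0,0,0,-0.04,0,0,0],
    [0.0,0,0,-0.04,0,0,0],
    [0.0,0,0,-0.04,0,0,0],
    [0.0,0,0,-0.035,0,0,0],
    [0.0,0,0,0,0,0,0]
  ]
}}

```text
t: 17.6
eef_pos: [0.6961, 0.0088, 0.3081]
eef_rot: [0.004, -0.072, 0.997, -0.0]
force: [-0.9, -0.0, -0.6]
grip_width: 0.0108
gripper_force: 58.4
```

Request:
{"api": "apply_moves", "payload": {
  "motion": [
    [0.0,0.02,0.006,0,0,0,0],
    [0.0,0.037,0.0104,0,0,0,0],
    [0.0,0.037,0.0104,0,0,0,0],
    [0.0,0.037,0.0104,0,0,0,0],
    [0.0,0.037,0.0104,0,0,0,0],
    [0.0,0.037,0.0104,0,0,0,0],
    [0.0,0.037,0.0104,0,0,0,0],
    [0.0,0.037,0.0104,0,0,0,0],
    [0.0,0.016,0.005,0,0,0,0],
    [0.0,-0.003,0.02,0,0,0,0],
    [0.0,-0.0054,0.0376,0,0,0,0],
    [0.0,-0.0054,0.0376,0,0,0,0],
    [0.0,-0.0054,0.0376,0,0,0,0],
    [0.0,-0.0054,0.0376,0,0,0,0],
    [0.0,-0.002,0.018,0,0,0,0],
    [0.0,0,0,0,0,0,0],
    [0.0,0,0,0,0,0,0]
  ]
}}

```text
t: 19.3
eef_pos: [0.3903, 0.2398, 0.3019]
eef_rot: [-0.001, -0.072, 0.997, -0.0]
force: [-1.0, -0.3, -0.6]
grip_width: 0.0109
gripper_force: 58.7
```

```bash
cat > hole.py <<'E'
from h import *
np.set_printoptions(precision=4,suppress=True)
import sys
s=robot.sense(); print(s["eef_pos"],phi(s)[0],s["joint_pos"],s["grip_width"],s["force"])
C=cam("wrist"); im=robot.snapshot("wrist"); save(im,sys.argv[1])
for th,z in (("keyhole",.1),("red_handle",s["eef_pos"][2]+.016),("key_red",s["eef_pos"][2]-.054)):
    print(th,[(np.round(r["centre"],1),round(r["p"],2),atz(r["centre"],z,C)) for r in robot.tip_of(th,"wrist")[:4]])
for r in robot.silhouettes("switch_box","wrist")[:1]: print(rect(r["pixels"],.1,C))
h=cv2.cvtColor(im,cv2.COLOR_RGB2HSV)
m=cv2.inRange(h,(0,90,60),(8,255,255))|cv2.inRange(h,(172,90,60),(180,255,255))
k,l,st,ce=cv2.connectedComponentsWithStats(m)
for i in 1+np.argsort(-st[1:,4])[:4]: print(st[i],ce[i],rect(l==i,.1,C))
E
python3 hole.py w5.png
```

```text
[0.3903 0.2398 0.3019] -2.9972906540193325 [ 0.5511  0.1087  0.0038  1.4673 -0.0002  0.4068] 0.010873407603207392 [-1.0442 -0.2875 -0.6346]
keyhole [(array([317.8, 215.1]), 0.73, array([0.3907, 0.239 , 0.1   ]))]
red_handle [(array([317.6, 320.9]), 0.75, array([0.3907, 0.2397, 0.3179]))]
key_red [(array([320.2, 264.8]), 0.83, array([0.3913, 0.241 , 0.2479]))]
((387.8964538574219, 239.0870361328125), (104.20333862304688, 110.89995574951172), 9.454898834228516)
[ 303  245   34  157 4638] [319.3721 321.9629] ((514.4813232421875, 258.34039306640625), (188.6409149169922, 34.7899284362793), 7.951955795288086)
[  0 150  52  26 878] [ 23.9226 159.9317] ((378.7441101074219, -47.0634651184082), (20.203998565673828, 54.99600601196289), 17.07291603088379)
[296 193  45  45 377] [318.1432 214.4005] ((390.9241943359375, 239.27818298339844), (44.146820068359375, 44.151920318603516), 53.3949089050293)
[ 11 187  30  17 264] [ 25.2538 194.8561] ((411.4897766113281, -47.78838348388672), (9.367141723632812, 30.546415328979492), 31.043363571166992)
```

View pics/w5.png

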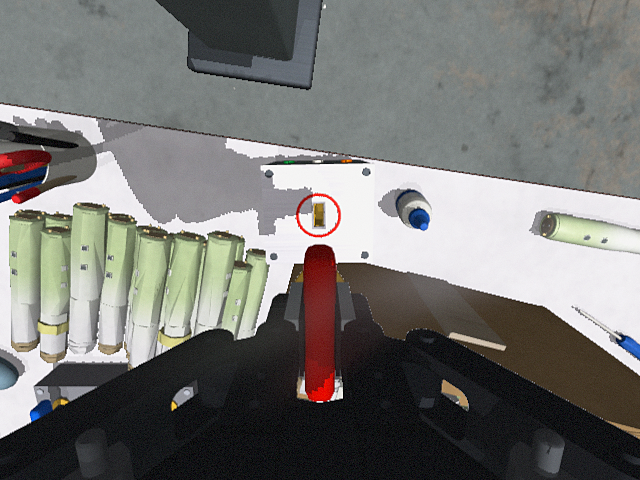

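The view shows the ring at (318,214), with the slot at (319,215) vertical in the picture in line with the key bar, and the key hanging straight. I'll check the key's place in the hand from its bar ends, then go lower.

Request:
{"api": "apply_moves", "payload": {
  "motion": [
    [0.0,0,0,0.03,0,0,0],
    [0.0,0,0,0.04,0,0,0],
    [0.0,0,0,0.03,0,0,0],
    [0.0,0,0,0.015,0,0,0],
    [0.0,0,0,0,0,0,0],
    [0.0,0,0,0,0,0,0]
  ]
}}

```text
t: 20.15
eef_pos: [0.3908, 0.2396, 0.1882]
eef_rot: [0.0, -0.071, 0.997, 0.0]
force: [-0.1, 0.8, -0.2]
grip_width: 0.011
gripper_force: 58.6
```

```bash
python3 hole.py w6.png; python3 - <<'E'
from h import *
C=cam("wrist"); s=robot.sense(); p,M=phi(s); z=s["eef_pos"][2]
im=cv2.imread("pics/w6.png")[:,:,::-1]; h=cv2.cvtColor(np.ascontiguousarray(im),cv2.COLOR_RGB2HSV)
m=cv2.inRange(h,(0,120,60),(8,255,255)); k,l,st,ce=cv2.connectedComponentsWithStats(m); i=1+st[1:,4].argmax(); x,y,w,hh,_=st[i]; print(st[i])
for px,dz in (((x+w/2,y),.004),((x+w/2,y),.028),((x+w/2,y+hh),.028)): print(M.T@(atz(px,z+dz,C)-s["eef_pos"]))
cv2.imwrite("pics/w6c.png",cv2.resize(np.ascontiguousarray(im[150:420,220:420,::-1]),None,fx=2.2,fy=2.2))
E
```

```text
[0.3908 0.2396 0.1882] -2.999112672344911 [ 0.55    0.1443 -0.2463  1.1797  0.0001  0.4075] 0.010997051294504576 [-0.1031  0.8005 -0.2179]
keyhole [(array([317., 250.]), 0.55, array([0.3933, 0.239 , 0.1   ]))]
red_handle [(array([317.4, 321. ]), 0.89, array([0.3912, 0.2394, 0.2042]))]
key_red [(array([320.1, 263.8]), 0.57, array([0.3912, 0.2407, 0.1342]))]
((387.9309997558594, 238.65472412109375), (104.83085632324219, 110.0953140258789), 9.228792190551758)
[ 285  214   66  188 5349] [319.1081 311.6272] ((441.8988037109375, 245.06031799316406), (147.9510955810547, 44.65879440307617), 6.6259355545043945)
[  3 105  19   4  26] [ 12.2692 106.3462] ((328.2542419433594, 40.3685188293457), (0.7594265341758728, 10.844686508178711), 0.2375611960887909)
[287 147  18   4  21] [295.7619 148.2381] ((328.3740234375, 216.13131713867188), (10.918498992919922, 0.6559496521949768), 89.62928771972656)
[375 160  16   3  17] [382.6471 161.1176] ((328.4132995605469, 272.3179626464844), (9.759649276733398, 0.6134960055351257), 88.93639373779297)
[ 285  215   66  187 3917]
[ 4.0159314e-02 -3.2897318e-06 -4.0591211e-03]
[ 4.48813755e-02  5.30802435e-05 -2.80660626e-02]
[-2.86145208e-02 -8.79062334e-05 -2.79579835e-02]
```

View pics/w6c.png

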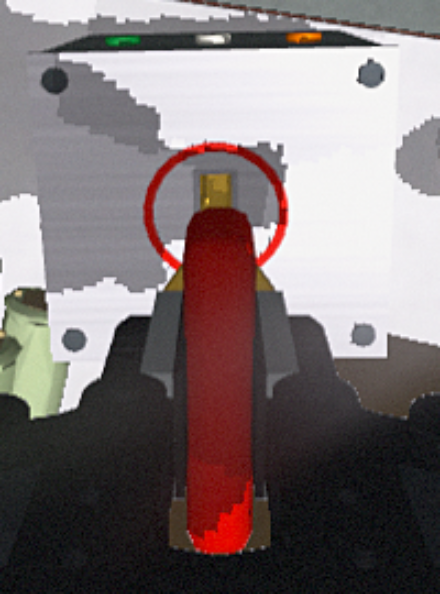

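The ring in this crop spans x 145–287 and is centred on the bar. The bar ends measure ±28.6 mm, so the key is centred in the hand. Inserting.

Request:
{"api": "apply_moves", "payload": {
  "motion": [
    [0.0,0,0,0.015,0,0,0],
    [0.0,0,0,0.012,0,0,0],
    [0.0,0,0,0.005,0,0,0],
    [0.0,0,0,0.004,0,0,0],
    [0.0,0,0,0.004,0,0,0],
    [0.0,0,0,0,0,0,0]
  ]
}}

```text
t: 21.0
eef_pos: [0.3905, 0.2399, 0.1475]
eef_rot: [-0.0, -0.072, 0.997, 0.0]
force: [-0.4, 0.5, -0.6]
grip_width: 0.011
gripper_force: 58.6
```

Request:
{"api": "apply_moves", "payload": {
  "motion": [
    [0.0,0,0,0.006,0,0,0],
    [0.0,0,0,0.006,0,0,0],
    [0.0,0,0,0.006,0,0,0],
    [0.0,0,0,0.005,0,0,0],
    [0.0,0,0,0.004,0,0,0],
    [0.0,0,0,0.002,0,0,0],
    [0.0,0,0,0,0,0,0]
  ]
}}

```text
t: 21.7
eef_pos: [0.3903, 0.2395, 0.1182]
eef_rot: [-0.0, -0.071, 0.997, -0.0]
force: [-0.6, -4.1, -1.8]
grip_width: 0.0113
gripper_force: 59.4
```

Request:
{"api": "apply_moves", "payload": {
  "motion": [
    [0.0,0,-0.0007,0.001,0,0,0],
    [0.0,0,0,0.001,0,0,0],
    [0.0,0,0,0,0,0,0]
  ]
}}

```text
t: 22.0
eef_pos: [0.3905, 0.2394, 0.118]
eef_rot: [0.0, -0.072, 0.997, 0.001]
force: [-5.0, -4.4, 16.9]
grip_width: 0.0111
gripper_force: 62.5
```

```bash
python3 -c "
from h import *
s=robot.sense(); print(s['eef_pos'],s['force'],s['moment'],phi(s)[0],s['joint_pos'])"
```

```text
[0.39045188 0.23943161 0.11795735] [-5.04567114 -4.43878228 16.92890038] [-0.98608176  1.2431273  -0.00325015] -2.998230750356582 [ 5.49532586e-01  1.94579955e-01 -3.76534251e-01  9.98550400e-01
  8.18745878e-04  4.06170716e-01]
```

Seated with 17 N under the collar. Easing off and turning clockwise.

Request:
{"api": "apply_moves", "payload": {
  "motion": [
    [0.0,0,0,-0.001,0,0,0],
    [0.0,0,0,0,0,0,0.1],
    [0.0,0,0,0,0,0,0.12],
    [0.0,0,0,0,0,0,0.12],
    [0.0,0,0,0,0,0,0.12],
    [0.0,0,0,0,0,0,0.12],
    [0.0,0,0,0,0,0,0.12],
    [0.0,0,0,0,0,0,0]
  ]
}}

```text
t: 22.8
eef_pos: [0.3907, 0.2394, 0.118]
eef_rot: [0.0, 0.277, 0.961, 0.0]
force: [-0.1, -3.0, 5.1]
grip_width: 0.0113
gripper_force: 60.6
```

```bash
python3 -c "
from h import *
s=robot.sense(); print(s['eef_pos'],s['force'],s['moment'],phi(s)[0]+2.998,s['grip_width'])"
```

```text
[0.39066018 0.23937608 0.11800052] [-0.10103113 -2.95437264  5.14292844] [-0.6930376   0.28000744  0.05623119] 5.578824307300277 0.011337759729083153
```

Request:
{"api": "apply_moves", "payload": {
  "motion": [
    [0.0,0,0,0,0,0,0.12],
    [0.0,0,0,0,0,0,0.12],
    [0.0,0,0,0,0,0,0.12],
    [0.0,0,0,0,0,0,0.12],
    [0.0,0,0,0,0,0,0.1],
    [0.0,0,0,0,0,0,0.06],
    [0.0,0,0,0,0,0,0],
    [0.0,0,0,0,0,0,0]
  ]
}}

```text
t: 23.6
eef_pos: [0.391, 0.2396, 0.118]
eef_rot: [0.0, 0.563, 0.827, 0.001]
force: [0.9, -1.8, 6.1]
grip_width: 0.0111
gripper_force: 60.5
```

```bash
python3 -c "
from h import *
s=robot.sense(); print(s['eef_pos'],s['force'],s['moment'],phi(s)[0]+2.998-6.2832,s['grip_width'],s['joint_pos'])"
```

```text
[0.39102339 0.23961718 0.11798779] [ 0.92146799 -1.78090869  6.12229757] [-0.2620598  -0.07272548 -0.073301  ] -1.3384997289451368 0.011113063655571492 [ 5.49459663e-01  1.95352527e-01 -3.75427054e-01  9.98692507e-01
  4.70622467e-04  1.74435278e+00]
```

Request:
{"api": "apply_moves", "payload": {
  "motion": [
    [0.0,0,0,0,0,0,0.05],
    [0.0,0,0,0,0,0,0],
    [0.0,0,0,0,0,0,0]
  ]
}}

```text
t: 23.9
eef_pos: [0.391, 0.2397, 0.118]
eef_rot: [0.0, 0.583, 0.813, 0.001]
force: [0.4, -1.5, 4.4]
grip_width: 0.011
gripper_force: 60.6
```

```bash
python3 -c "
from h import *
for i in range(4):
  s=robot.sense(); print(s['force'],s['moment'],phi(s)[0]+2.998-6.2832,s['tau'][5]); robot.snapshot('wrist')"
```

```text
[ 0.4339037  -1.46302751  4.37496594] [-0.26338007 -0.08550465  0.30642657] -1.3880207795319466 0.3603033721446991
[ 0.15275889 -1.38304419  4.5564859 ] [-0.21236715 -0.06463444  0.29055528] -1.3880188385063024 0.31605600379407406
[ 0.82476162 -0.83816912  4.82685703] [-0.22307    -0.10492022  0.30897909] -1.3879538105948068 0.30923349782824516
[ 0.61404965 -0.95542422  5.44447251] [-0.25025221 -0.05795482  0.27928227] -1.38794556193033 0.3072593081742525
```

At the stop (0.3 N m of resistance). Turning back, slightly past home to take up the play.

Request:
{"api": "apply_moves", "payload": {
  "motion": [
    [0.0,0,0,0,0,0,-0.12],
    [0.0,0,0,0,0,0,-0.12],
    [0.0,0,0,0,0,0,-0.12],
    [0.0,0,0,0,0,0,-0.12],
    [0.0,0,0,0,0,0,-0.12],
    [0.0,0,0,0,0,0,-0.12],
    [0.0,0,0,0,0,0,-0.12],
    [0.0,0,0,0,0,0,-0.12],
    [0.0,0,0,0,0,0,-0.12],
    [0.0,0,0,0,0,0,-0.12],
    [0.0,0,0,0,0,0,-0.12],
    [0.0,0,0,0,0,0,-0.12],
    [0.0,0,0,0,0,0,-0.02],
    [0.0,0,0,0,0,0,0],
    [0.0,0,0,0,0,0,0]
  ]
}}

```text
t: 25.6
eef_pos: [0.3904, 0.2388, 0.118]
eef_rot: [-0.0, -0.107, 0.994, -0.0]
force: [-2.1, -5.3, 8.8]
grip_width: 0.0108
gripper_force: 61.2
```

```bash
python3 -c "
from h import *
for i in range(3):
  s=robot.sense(); print(s['eef_pos'],s['force'],s['moment'],phi(s)[0]+2.998,s['tau'][5]); robot.snapshot('wrist')"
```

```text
[0.39042605 0.23875654 0.11795228] [-2.11859963 -5.3230541   8.82755055] [-1.16525059  0.41892254 -0.0609547 ] 0.07130723504420189 -0.06106256972998381
[0.3904638  0.23876383 0.11800115] [-2.34775664 -5.25464524  9.77375198] [-1.14820647  0.42512148 -0.02619975] 0.07128095947838364 -0.03875095630064607
[0.39044517 0.23875148 0.11798943] [-1.41416213 -4.06782068  9.60519061] [-1.1891523   0.39955345  0.03406803] 0.07124539658505125 -0.03388016950339079
```

Request:
{"api": "apply_moves", "payload": {
  "motion": [
    [0.0,0,0,0,0,0,-0.04],
    [0.0,0,0,0,0,0,0],
    [0.0,0,0,0,0,0,0]
  ]
}}

```text
t: 26.05
eef_pos: [0.3904, 0.2387, 0.118]
eef_rot: [-0.0, -0.127, 0.992, -0.0]
force: [-1.6, -5.0, 9.4]
grip_width: 0.0108
gripper_force: 61.2
```

```bash
python3 -c "
from h import *
for i in range(3):
  s=robot.sense(); print(s['eef_pos'],s['force'],s['moment'],phi(s)[0]+2.998,s['tau'][5]); robot.snapshot('wrist')"
```

```text
[0.39044057 0.23871702 0.11797747] [-1.63328824 -5.02279701  9.35344032] [-1.22889896  0.42254896 -0.03494068] 0.11132680724882915 -0.07822193205356598
[0.39044917 0.23873303 0.11799589] [-1.26525683 -4.79080969  8.67029125] [-1.16292603  0.42175449 -0.0432918 ] 0.1112577587278718 -0.04420656943693757
[0.39045859 0.23873257 0.11801727] [-0.9495308  -5.82658058  9.57497186] [-1.18667947  0.38397861 -0.01000928] 0.11122848178270939 -0.03649367485195398
```

Request:
{"api": "apply_moves", "payload": {
  "motion": [
    [0.0,0,0,0,0,0,0.1],
    [0.0,0,0,0,0,0,0],
    [0.0,0,0,-0.003,0,0,0],
    [0.0,0,0,-0.005,0,0,0],
    [0.0,0,0,-0.005,0,0,0],
    [0.0,0,0,-0.005,0,0,0],
    [0.0,0,0,0,0,0,0]
  ]
}}

```text
t: 26.9
eef_pos: [0.391, 0.2395, 0.1363]
eef_rot: [0.001, -0.077, 0.997, 0.0]
force: [0.1, -0.5, -0.4]
grip_width: 0.0109
gripper_force: 59.6
```

Request:
{"api": "apply_moves", "payload": {
  "motion": [
    [0.0,0,0,-0.008,0,0,0],
    [0.0,0,0,-0.01,0,0,0],
    [0.0,0,0,-0.01,0,0,0],
    [0.0,0,0,-0.02,0,0,0],
    [0.0,0,0,-0.04,0,0,0],
    [0.0,0,0,-0.04,0,0,0],
    [0.0,0,0,-0.03,0,0,0],
    [0.0,0,0,-0.01,0,0,0],
    [0.0,0,0,0,0,0,0]
  ]
}}

```text
t: 27.8
eef_pos: [0.3911, 0.2395, 0.305]
eef_rot: [0.001, -0.077, 0.997, 0.001]
force: [-0.2, -0.4, -1.1]
grip_width: 0.0113
gripper_force: 59.7
```

```bash
python3 hole.py w7.png; python3 - <<'E'
import cv2,numpy as np
im=cv2.imread("pics/w7.png"); cv2.imwrite("pics/w7c.png",cv2.resize(im[150:420,220:420],None,fx=2.2,fy=2.2))
E
```

```text
[0.3911 0.2395 0.305 ] -2.9884009099834996 [0.5494 0.106  0.0086 1.4704 0.0001 0.3962] 0.01132240805962107 [-0.249  -0.3944 -1.1   ]
keyhole [(array([320.2, 214.7]), 0.96, array([0.3921, 0.2417, 0.1   ]))]
red_handle [(array([318.9, 322.9]), 0.94, array([0.3923, 0.24  , 0.321 ]))]
key_red [(array([321. , 264.8]), 0.86, array([0.3922, 0.2413, 0.251 ]))]
((388.39080810546875, 239.1126708984375), (103.66114044189453, 109.87367248535156), 9.215405464172363)
[ 303  245   34  157 4632] [319.3724 321.9111] ((517.9716186523438, 259.95001220703125), (191.01351928710938, 34.9383430480957), 8.55422306060791)
[  0 145  54  27 917] [ 24.7448 155.6794] ((378.87353515625, -47.527854919433594), (19.91263771057129, 57.17573165893555), 16.469478607177734)
[296 191  45  44 377] [318.3501 212.435 ] ((390.52703857421875, 239.19822692871094), (43.85205078125, 44.33306121826172), 8.681916236877441)
[ 13 182  29  17 265] [ 26.8679 190.2264] ((411.3331604003906, -47.59362030029297), (9.498888969421387, 30.527957916259766), 30.80817222595215)
```

View pics/w7c.png

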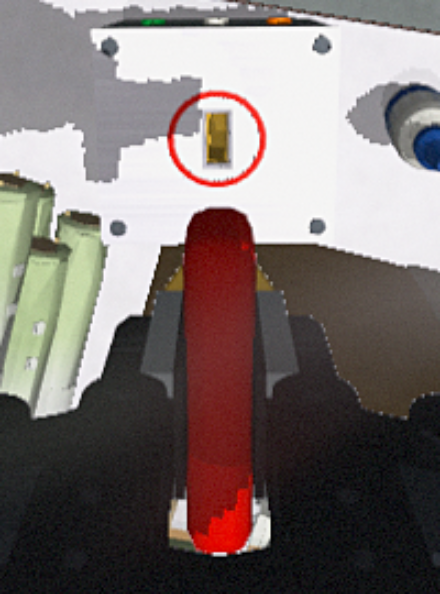

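The slot is home, vertical at crop (217,138), and the key sits in the hand unchanged. Returning to the rack by the same route.

Request:
{"api": "apply_moves", "payload": {
  "motion": [
    [0.0,0,0,0,0,0,0.01],
    [0.0,0.003,-0.02,0,0,0,0],
    [0.0,0.0054,-0.0376,0,0,0,0],
    [0.0,0.0054,-0.0376,0,0,0,0],
    [0.0,0.0054,-0.0376,0,0,0,0],
    [0.0,0.0054,-0.0376,0,0,0,0],
    [0.0,0.002,-0.018,0,0,0,0],
    [0.0,-0.02,-0.006,0,0,0,0],
    [0.0,-0.037,-0.0104,0,0,0,0],
    [0.0,-0.037,-0.0104,0,0,0,0],
    [0.0,-0.037,-0.0104,0,0,0,0],
    [0.0,-0.037,-0.0104,0,0,0,0],
    [0.0,-0.037,-0.0104,0,0,0,0],
    [0.0,-0.037,-0.0104,0,0,0,0],
    [0.0,-0.037,-0.0104,0,0,0,0],
    [0.0,-0.016,-0.005,0,0,0,0],
    [0.0,0,0,0,0,0,0],
    [0.0,0,0,0,0,0,0]
  ]
}}

```text
t: 29.85
eef_pos: [0.6947, 0.0081, 0.3024]
eef_rot: [-0.001, -0.071, 0.997, 0.0]
force: [0.5, -0.3, -0.1]
grip_width: 0.0111
gripper_force: 59.7
```

Request:
{"api": "apply_moves", "payload": {
  "motion": [
    [0.0,0,0,0.03,0,0,0],
    [0.0,0,0,0.04,0,0,0],
    [0.0,0,0,0.04,0,0,0],
    [0.0,0,0,0.02,0,0,0],
    [0.0,0,0,0,0,0,0],
    [0.0,0,0,0,0,0,0]
  ]
}}

```text
t: 30.45
eef_pos: [0.6945, 0.0083, 0.175]
eef_rot: [0.0, -0.072, 0.997, 0.0]
force: [-0.1, -0.2, -0.3]
grip_width: 0.0112
gripper_force: 59.6
```

```bash
python3 - <<'E'
from h import *
np.set_printoptions(precision=4,suppress=True)
s=robot.sense(); p,M=phi(s); print(s["eef_pos"],p,s["force"]); print("to go, tool axes",M.T@(np.array([.6953,.0088,.0681])-s["eef_pos"]), "wz",p+2.998)
E
```

```text
[0.6945 0.0083 0.175 ] -2.9982566865993507 [-0.1315 -0.1594 -0.2617]
to go, tool axes [-0.0008  0.0004  0.1069] wz -0.00025668659935051963
```

Request:
{"api": "apply_moves", "payload": {
  "motion": [
    [0.0,-0.001,0.0005,0.02,0,0,0],
    [0.0,0,0,0.02,0,0,0],
    [0.0,0,0,0.015,0,0,0],
    [0.0,0,0,0.006,0,0,0],
    [0.0,0,0,0.006,0,0,0],
    [0.0,0,0,0.006,0,0,0],
    [0.0,0,0,0.006,0,0,0],
    [0.0,0,0,0,0,0,0]
  ]
}}

```text
t: 31.25
eef_pos: [0.6958, 0.0087, 0.0941]
eef_rot: [-0.0, -0.072, 0.997, 0.0]
force: [-1.0, -0.3, -0.7]
grip_width: 0.0112
gripper_force: 59.6
```

Entering the slot freely.

Request:
{"api": "apply_moves", "payload": {
  "motion": [
    [0.0,0,0,0.008,0,0,0],
    [0.0,0,0,0.008,0,0,0],
    [0.0,0,0,0.005,0,0,0],
    [0.0,0,0,0.003,0,0,0],
    [0.0,0,0,0.001,0,0,0],
    [0.0,0,0,0,0,0,0]
  ]
}}

```text
t: 31.85
eef_pos: [0.696, 0.0087, 0.0695]
eef_rot: [-0.0, -0.072, 0.997, 0.0]
force: [0.1, 0.3, 0.2]
grip_width: 0.0112
gripper_force: 59.6
```

Request:
{"api": "apply_moves", "payload": {
  "motion": [
    [0.0,0,0,0.0015,0,0,0],
    [0.0,0,0,0.0005,0,0,0],
    [0.0,0,0,0,0,0,0]
  ]
}}

```text
t: 32.15
eef_pos: [0.6963, 0.0087, 0.0681]
eef_rot: [0.0, -0.072, 0.997, 0.0]
force: [-0.6, 0.1, 2.8]
grip_width: 0.0109
gripper_force: 60.2
```

Seated at the original height with light contact. Releasing and rising.

Request:
{"api": "apply_moves", "payload": {
  "motion": [
    [0.025,0,0,0,0,0,0],
    [0.04,0,0,0,0,0,0],
    [0.04,0,0,0,0,0,0],
    [0.04,0,0,0,0,0,0],
    [0.04,0,0,-0.01,0,0,0],
    [0.04,0,0,-0.03,0,0,0],
    [0.04,0,0,-0.04,0,0,0],
    [0.04,0,0,-0.04,0,0,0],
    [0.04,0,0,-0.04,0,0,0],
    [0.04,0,0,-0.02,0,0,0],
    [0.04,0,0,0,0,0,0],
    [0.04,0,0,0,0,0,0]
  ]
}}

```text
t: 33.35
eef_pos: [0.6961, 0.0087, 0.248]
eef_rot: [0.0, -0.072, 0.997, 0.0]
force: [-0.4, -0.8, -0.4]
grip_width: 0.04
gripper_force: 0.0
```

```bash
python3 keys.py w8.png
```

```text
[0.6961 0.0087 0.248 ] -2.9983778228036173 [ 0.0125  0.5494  0.5125  1.5329  0.0001 -0.1307] 0.03995805213469164
red [313 191  13  67 757] ((695.3370361328125, 9.001261711120605), (58.0558967590332, 10.4570894241333), 8.399527549743652) (array([0.6956, 0.0092]), np.float64(-171.76713607629176), array([0.0031, 0.0167]))
yel [389 190  20  67 909] ((684.860595703125, 76.02043914794922), (57.99177932739258, 14.119622230529785), 7.82226037979126) (array([0.6845, 0.077 ]), np.float64(-172.37313380537333), array([0.0035, 0.0165]))
yel [378 203  13  26 137] ((679.5157470703125, 62.700103759765625), (21.69622802734375, 9.931412696838379), 8.239396095275879) (array([0.6791, 0.0627]), np.float64(-173.46217862005514), array([0.0026, 0.0058]))
blu [231 190  19  67 845] ((704.0319213867188, -58.22988510131836), (57.97249221801758, 13.09195327758789), 8.68340015411377) (array([ 0.7036, -0.0592]), np.float64(-171.57101562060427), array([0.0032, 0.0167]))
blu [183 308  13  14  26] ((796.6663818359375, -97.65040588378906), (2.594222068786621, 17.423538208007812), 52.915283203125) (array([ 0.7951, -0.0968]), np.float64(140.916287935128), array([0.0007, 0.0051]))
red_handle [(array([317.3, 224.6]), 0.71, array([0.698 , 0.0079, 0.084 ])), (array([37. , 92.6]), 0.18, array([ 0.6217, -0.2322,  0.084 ]))]
key_red [(array([322.6, 209.6]), 0.7, array([0.6964, 0.0132, 0.014 ]))]
key_rack [(array([323.1, 207.3]), 0.81, array([0.6962, 0.0139, 0.    ]))]
((692.8992309570312, 9.260597229003906), (65.72200775146484, 211.59214782714844), 7.617268085479736)
```

View pics/w8.png

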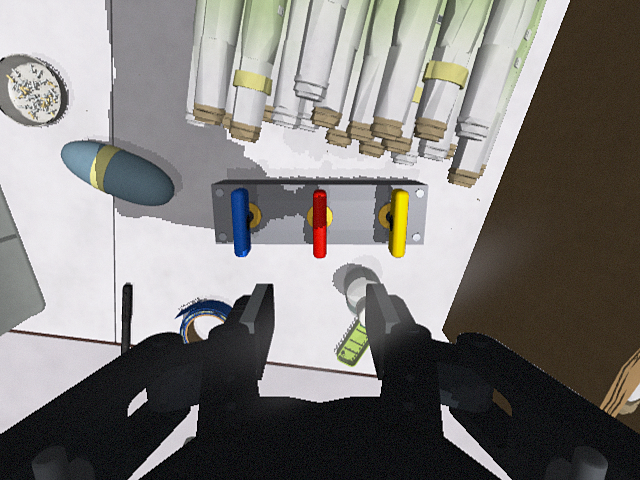

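The red key stands in its slot at (319,222) at the same height and place as before, within about 1 mm. The other keys are untouched, the shell lies flat at (117,172), and the arm is clear, so I'm handing in.

```bash
python3 -c "
from workcell import robot
print(robot.finish_job())"
```

```text
the job is handed in; nothing more can be done
None
```

The job is handed in: by the last camera views the shell lies flat on the bench, the red key was turned to its stop and back and is in its own slot within about 1 mm, and the lock slot is home (the hand-in returned no verdict).

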